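# Put the shoe cream back in the kit box

## Task

Put the brown bottle of shoe cream (white cap) away in the grey shoe-cleaning kit box: slide the box's door open, slide the bottle base first into its round well until it is fully home, and slide the door fully shut over it. Leave the door shut and let go of everything, and do not shift or knock over any of the other things on the shelf.

Things in the scene. Friction and masses are not known exactly. Their poses are not given: they have to be found in the camera images.
- bottle: The bottle to put away: brown with a pale band and white cap, upright on the mat, about 0.11 kg. Body 46 mm across, 60 mm tall (foot chamfered 5 mm, to 37 mm across), 4 mm shoulder, then the cap, 30 mm across, from 64 to 94 mm up: take it by the cap. Origin at the centre of its underside, z along it towards the cap.
- kit: Grey kit box, fixed, its front away from the robot: 190 mm deep (x, to its back), 320 wide (y), 175 high at the back (carrying bow to 194), 90 at the front. The front slopes up to the back at 30 degrees, 170 mm long. Its +y half is closed; its -y half is a compartment under the door, 140 (along the slope) x 148 x 40 mm deep. Origin on the shelf, mid-width, 90 mm behind the front face.
- kit_well: Dark insert, the compartment's floor, with one round well in its middle (pale ring): 48.6 mm across, 58 mm deep. Origin at the centre of the WELL'S BOTTOM; z out along its axis, square to the slope (30 degrees from vertical, towards the box's front); x up the slope. Floor at z = 58 mm, door's underside at 98. Home: the bottle's origin here, z along z; cap 4 mm below the door.
- well_mouth (a point): Centre of the well's mouth, 58 mm above the well's bottom along its axis; axes as kit_well.
- kit_door (a joint): How far the sliding door is open, m: 0 fully shut over the compartment, 0.152 (a stop) fully open over the closed half. It slides along the slope to the kit's +y, with about 2 N of friction, and stays where it is left. It starts up to 0.06 open. The panel is 156 mm wide; its face is 6 mm above the slope plane.
- door_grip (a point): Point in the dark grip rib in the middle of the door, moving with it. Rib: 14 mm thick along the slide (y), 60 mm long up the slope (x), 24 mm out of the door's face; this point is 10 mm below its top, 14 mm above the face. Axes: x up the slope, y the opening direction, z square out of the slope (30 degrees from vertical).
- mat: Dark green rubber mat, fixed, 230 x 280 x 4 mm (x, y, z), on which the bottle and four other things stand. Origin at the centre of its underside.
- night_lamp: In the way, fixed: slim brass lamp at the far edge of the shelf, base 70 mm across, stem 14 mm, opal globe 60 mm across at the top, 225 mm high in all. Origin at the centre of its underside.
- black_bottle: Not to be moved: a bottle of the same shape (46 mm in diameter, 94 mm tall) but black with a black cap. Origin at the centre of its underside.
- spray_can: Not to be moved: blue spray can with a pale band and a blue cap, 44 mm in diameter, 152 mm tall. Origin at the centre of its underside.
- polish_tin: Not to be moved: flat red and steel polish tin, 70 mm in diameter, 26 mm high. Origin at the centre of its underside.
- key_cover: Not to be moved: black hard silicone key cover lying flat, about 70 x 40 x 15 mm, with a small steel ring. Origin under the middle of its wider part.
- umbrella_handle: Not to be moved: silver aluminium crook handle of an umbrella lying flat, 20 mm thick, about 220 mm long (x) and 90 mm wide. Origin on the shelf under the straight part.
- bootjack: Not to be moved: wooden bootjack, 270 mm long (x), 115 mm wide, up to 52 mm high at its forked +x end. Origin on the shelf under its middle.
- shoe_brush: Not to be moved: wooden shoe brush at the far edge of the shelf, 130 x 48 x 40 mm. Origin at the centre of its underside.

How it is judged:
On the way, in this order (a step that is already met when the one before it is completed fails the run):
1. the kit box's door has been slid open (value of joint kit_door above 0.09 m), for 0.2 s.
2. the brown bottle is fully home in the well (distance between bottle and kit_well below 0.005 m and angle between the z axis of bottle and the z axis of kit_well, either way round below 0.08 rad), for 0.2 s.
At the end, for the whole second after the job is handed in: The brown bottle is at rest in the well: the centre of its underside within 5 mm of the centre of the well's bottom, its axis within 4.5 degrees (0.08 rad) of the well's; and the door is shut to within 5 mm (all of step 2 and value of joint kit_door below 0.005 m and linear speed of bottle below 0.02 m/s); the robot touches nothing.
It fails at once if the black bottle or the spray can is moved more than 20 mm or knocked over (distance of any of black_bottle, spray_can from where it was at the start of the episode above 0.02 m or angle between any of black_bottle, spray_can's own z axis and vertical above 0.35 rad).
It fails at once if the polish tin or the key cover is moved more than 20 mm or knocked over (distance of any of polish_tin, key_cover from where it was at the start of the episode above 0.02 m or angle between any of polish_tin, key_cover's own z axis and vertical above 0.35 rad).
It fails at once if the umbrella handle, bootjack or shoe brush is moved more than 20 mm or knocked over (distance of any of umbrella_handle, bootjack, shoe_brush from where it was at the start of the episode above 0.02 m or angle between any of umbrella_handle, bootjack, shoe_brush's own z axis and vertical above 0.35 rad).
It also fails if it takes over 67 s, if anything falls off the work surface, if the arm or the gripper's body presses on something with over 40 N, if the wrist force passes 120 N, or if a joint passes its speed limit or range.

## Robot

A 6-joint arm with a two-finger parallel gripper is mounted at the origin on the work surface. World frame = base frame: x ahead of the robot, y to its left, z up, the work surface at z = 0. Lengths are in m, angles in rad, forces in N, time in s.
With the tool pointing down it reaches from about 0.425 to 0.95 m from the base axis. Payload 3.5 kg.
Tool frame: the origin (TCP) lies at the very end of the fingers, on their centre line; the grasp point (between the pads) lies 19 mm behind it; z points along the fingers, y is the line along which they close (so a half turn about z gives the same grasp; the last joint's range is limited). The gripper opens to 85 mm and grips with 20 to 120 N. Pads are 22 mm wide; open, the fingers measure 114 mm over their backs; the gripper's body (76 mm by 85 mm) begins 54 mm behind the grasp point. The pads swing forward as they close: fully open they stand 13 mm farther back than shut.
Start: joints at [-1.315, 0.286, 1.577, -0, 1.279, -0.15], TCP at [0.266, -0.62, 0.231] pointing down, gripper open.
Joint ranges: [-2.77, 2.77], [-0.9, 2.22], [0.21, 2.48], [-1.53, 4.67], [0.24, 2.81], [-2.84, 2.84]. Speed limits (rad/s): [2.79, 2.79, 3.14, 3.14, 3.14, 3.14].

## Interface

Orientations are given as a unit quaternion [x, y, z, w].
In Python, from plant import ctrl gives the robot as it stands.
- The arm moves only by the tool inch_along, called after "Request:" as name(argument=value, ...) on one line, values as JSON. Schema: {"type":"object","properties":{"motion":{"type":"array","items":{"type":"number"},"minItems":7,"maxItems":70},"grip_n":{"type":"number"},"only":{"type":"string"},"quiet":{"type":"boolean"},"lines":{"type":"string"}},"required":["motion"],"additionalProperties":false}. motion is one flat list of numbers that holds 1 to 10 rows one after another, with no inner brackets; each row has 7 numbers: dx, dy, dz in normalised numbers (1 is 0.6 m), then a rotation vector rx, ry, rz in a scale on which 1.0 is pi rad, then the opening from 0.0 (shut) to 1.0 (fully open); each row is the pose to reach, as a shift and turn from the pose commanded when the call began, along the tool's axes at that moment; what a row does not reach only later rows make up. A row lasts 1/8 s, in which the tool goes at most 0.0625 m and 0.188 rad, less where a joint would pass 70% of its speed; a pose out of reach is approached as far as the arm can. The fingers move at their own pace and stop on an object; grip_n is the grip in N (left out, the last holds). Time passes only in rows, so rows that do not move let the fingers close. The tool returns the time, the measured TCP pose, the force, the opening and the grip force at its end. only (a regular expression) keeps the lines of the reply that match it, lines (a string "A,B") keeps lines A to B, and quiet returns only ok. No shift or turn number may pass 1 either way. Input that does not fit is refused with a message, and nothing moves.
- ctrl.get_state(): the state, without advancing time (a new reading comes with each control period).
- ctrl.read_camera(name): name is "scene" or "top" or "wrist"; returns a dict with "pixels" (384x512x3 uint8, red, green, blue), "camera_matrix" (3x3 intrinsics, pixels), "xyz" and "orientation" of the camera in the world. Camera axes: x right, y down, z forward; pixel columns grow to the right and rows downward; lengths in m; the calibration is good to about 2 mm. A picture is of the moment at which its call begins. There is no depth.
- ctrl.sign_off(): hands the job in; it is judged then, once.
The state is a dict: "time": time; "qpos": joint angles; "dq": joint speeds; "joint_efforts": joint torques, N m; "eef_pos": TCP position; "tcp_rot": TCP orientation; "contact_force": force on the tool from outside, world axes, zero at the start; "wrist_torque": the same for the moment, N m; "opening": opening from 0.0 (shut) to 1.0 (fully open); "finger_force": force on a finger pad.
Only numpy, scipy, OpenCV 4.12 (cv2) and the standard library are available. Lean on these libraries where they do the work, as an engineer would, in place of code of your own. Each camera call takes 0.05 s, during which the arm holds its last target. There are 200 camera calls.

## Working session

There is one attempt and no reset: what is moved stays moved. The work goes in short steps, Python scripts to look and compute and a tool call to move; the robot and the scene stay as the last step left them, time stands still between calls to the robot, and variables do not carry over. Pictures are saved under pics/ and viewed, at most 10 in all, crops included, and the job is handed in when it is done.

```bash
ls; mkdir -p pics; cat > h.py <<'E'
import numpy as np, cv2
from scipy.spatial.transform import Rotation as R
from plant import ctrl
def snap(n,f):
    c=ctrl.read_camera(n); cv2.imwrite(f'pics/{f}.png',c['pixels'][:,:,::-1])
    np.savez(f'pics/{f}.npz',K=c['camera_matrix'],p=c['xyz'],q=c['orientation']); return c
def ray(f,u,v):
    d=np.load(f'pics/{f}.npz'); r=R.from_quat(d['q']).apply(np.linalg.inv(d['K'])@[u,v,1]); return d['p'],r
def atz(f,u,v,z):
    p,r=ray(f,u,v); return p+r*(z-p[2])/r[2]
def proj(f,X):
    d=np.load(f'pics/{f}.npz'); c=R.from_quat(d['q']).inv().apply(np.array(X)-d['p']); h=c@d['K'].T; return h[...,:2]/h[...,2:]
E
python3 - <<'E'
from h import *
for n in ('scene','top'):
    c=snap(n,n+'0'); print(n,c['camera_matrix'].tolist(),c['xyz'],c['orientation'])
a=cv2.imread('pics/scene0.png');b=cv2.imread('pics/top0.png')
cv2.imwrite('pics/both.png',cv2.resize(np.vstack([a,b]),None,fx=.78,fy=.78))
s=ctrl.get_state();print(s['eef_pos'],s['tcp_rot'],s['time'])
E
```

```text
pics
plant.py
scene [[465.087653881522, 0.0, 254.282064357752], [0.0, 465.087653881522, 195.01378000382218], [0.0, 0.0, 1.0]] [ 1.51285742 -0.8173689   1.41311151] [ 0.85386557  0.37136428 -0.14205352 -0.33589129]
top [[389.68730391157925, 0.0, 259.4718643260605], [0.0, 389.68730391157925, 192.69021969734658], [0.0, 0.0, 1.0]] [0.51474963 0.01821516 1.34838424] [-0.70611701  0.70630499 -0.04201878  0.02768498]
[ 0.26636045 -0.61957269  0.23004168] [ 9.79482821e-01  2.01524668e-01 -4.09518270e-05 -1.10024183e-03] 0.1
```

View pics/scene0.png

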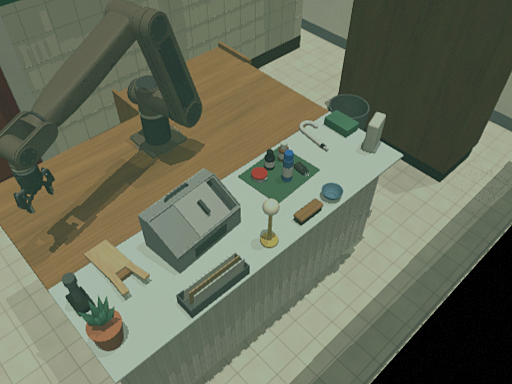

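View pics/top0.png

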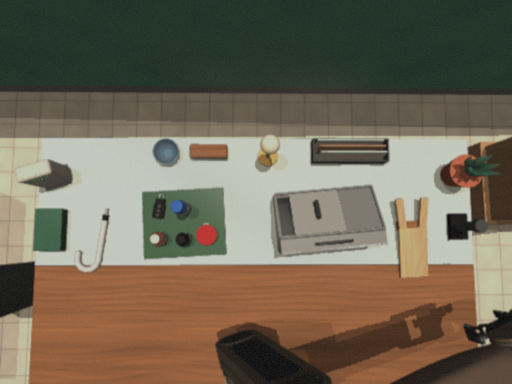

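The scene shows the kit near (190,215), and the mat with the bottles near (280,170). In the top view the brown bottle's white cap is at (155,238), the black bottle at (183,240), the tin at (206,234), the can at (180,207), the door rib at (318,209) and the lamp at (269,145).

```bash
python3 - <<'E'
import cv2,numpy as np
t=cv2.imread('pics/top0.png')
z=lambda x,y:cv2.resize(t[y:y+75,x:x+130],None,fx=4,fy=4,interpolation=cv2.INTER_CUBIC)
cv2.imwrite('pics/c1.png',np.vstack([z(265,183),z(135,187)]))
E
```

```text
(no output)
```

View pics/c1.png

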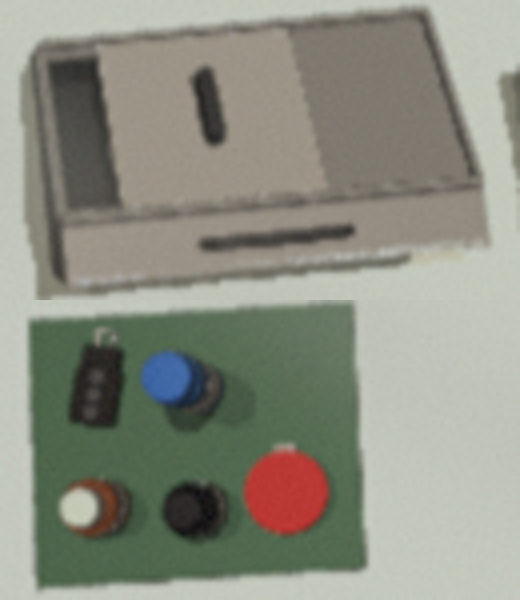

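The top crop shows the kit's front top corners at about (38,45) and (430,10), the slope-top corners at (62,218) and (482,185), the back top corners at (65,285) and (490,245), and the rib top centred at (209,107). In the mat crop the white cap is at (79,507) and the black cap at (187,510).

```bash
cat >> h.py <<'E'
s30,c30=.5,np.cos(np.pi/6)
def kitT(p):  # x,y,yaw -> function kit->world
    r=R.from_euler('z',p[2]); return r, lambda X: r.apply(X)+[p[0],p[1],0]
SL=R.from_matrix(np.array([[c30,0,s30],[0,1,0],[-s30,0,c30]]).T*1.0)  # placeholder
# slope axes in kit: x up slope=(c,0,s), y, z out=(-s,0,c)
SL=R.from_matrix(np.array([[c30,0,-s30],[0,1,0],[s30,0,c30]]))
mid=np.array([-.09+.085*c30,0,.09+.085*s30])  # middle of the slope plane
E
python3 - <<'E'
from h import *
from scipy.optimize import least_squares
crop=np.array([[38,45],[430,10],[62,218],[482,185],[65,285],[490,245]])
uv=(crop-1.5)/4+[265,183]
# image left = +y world = kit -y
K=np.array([[-.09,-.16,.09],[-.09,.16,.09],[.057,-.16,.175],[.057,.16,.175],[.10,-.16,.175],[.10,.16,.175]])
f=lambda p:(proj('top0',kitT(p)[1](K))-uv).ravel()
s=least_squares(f,[.5,-.2,3.1]);print(s.x,s.fun.reshape(-1,2).round(2))
p=s.x; r,T=kitT(p)
ruv=(np.array([209,107])-1.5)/4+[265,183]
g=lambda a:proj('top0',T(mid+SL.apply([a[0],a[1],.030])))-ruv
a=least_squares(g,[0,-.05]).x;print('rib along slope',a)
G=T(mid+SL.apply([a[0],a[1],.020]));print('grip',G)
A=(r*SL).as_matrix();print('axes',A)
for n,u in dict(brown=(79,507),black=(187,510)).items():
    u=(np.array(u)-1.5)/4+[135,187]; print(n,atz('top0',*u,.098))
print('well guess y -.08', T(mid+SL.apply([0,-.08,0])))
E
```

```text
[ 0.56276598 -0.22175586  3.22469018] [[-0.05 -1.15]
 [-0.71 -0.4 ]
 [-0.11  1.5 ]
 [ 0.36  0.71]
 [ 0.43 -0.8 ]
 [ 0.02  0.02]]
rib along slope [ 0.01145932 -0.03913544]
grip [ 0.57592463 -0.18138894  0.15555017]
axes [[-0.86303709  0.08300192  0.49827469]
 [-0.07188177 -0.99654939  0.04150096]
 [ 0.5         0.          0.8660254 ]]
brown [0.26076036 0.32042064 0.098     ]
black [0.2580291  0.23665397 0.098     ]
well guess y -.08 [ 0.57245712 -0.14067169  0.1325    ]
```

```bash
python3 - <<'E'
from h import *
for n,u,z in (('brown',(79,207),.098),('black',(187,210),.098),('can',(167,78),.156),('tin',(287,191),.03)):
    u=(np.array(u)-1.5)/4+[135,187]; print(n,atz('top0',*u,z))
print('lamp globe',atz('top0',270,144,.2))
print('rib in scene',proj('scene0',[[.576,-.181,.156]]), 'cap',proj('scene0',[[.0,.0,.098]]))
s=ctrl.get_state(); Rt=R.from_quat(s['tcp_rot'])
print(Rt.as_matrix())
E
```

```text
brown [0.49266216 0.32625395 0.098     ]
black [0.49015786 0.24092384 0.098     ]
can [0.5913483 0.247634  0.156    ]
tin [0.50451174 0.16975652 0.03      ]
lamp globe [ 0.77522255 -0.03695164  0.2       ]
rib in scene [[203.11815503 203.7912608 ]] cap [[154.87524583 121.78599723]]
[[ 9.18775613e-01  3.94779811e-01 -5.23674963e-04]
 [ 3.94779991e-01 -9.18773195e-01  2.13883034e-03]
 [ 3.63228519e-04 -2.17184156e-03 -9.99997576e-01]]
```

```bash
cat >> h.py <<'E'
KP=[0.56276598,-0.22175586,3.22469018]
rK,TK=kitT(KP); A=(rK*SL).as_matrix()
Rslope=R.from_matrix(np.c_[-A[:,0],A[:,1],-A[:,2]])
def rel(p,Rw=None):
    s=ctrl.get_state(); r=R.from_quat(s['tcp_rot'])
    d=r.inv().apply(np.array(p)-s['eef_pos']); w=(r.inv()*(Rw or r)).as_rotvec()
    print('shift',d.round(4),'rot',w.round(4),'| |',np.linalg.norm(d).round(3))
E
python3 - <<'E'
from h import *
G=np.array([.576,-.1814,.1556]); tcp=G-A[:,2]*.010
print(tcp); rel(tcp+A[:,2]*.11,Rslope)
E
```

```text
[ 0.57101725 -0.18181501  0.14693975]
shift [ 0.5049 -0.2645 -0.0114] rot [ 0.0823 -0.519   0.3159] | | 0.57
```

The manual's scale: shifts go in shares of 0.6 m and turns go in shares of pi rad. Converting my numbers, 0.505 m / 0.6 = 0.8417, -0.0114 m / 0.6 = -0.019, -0.519 rad / 3.1416 = -0.1652.

Request:
inch_along(motion=[0.0833, -0.0433, -0.05, 0, 0, 0, 1, 0.1667, -0.0883, -0.05, 0.0032, -0.0191, 0.0127, 1, 0.25, -0.1333, -0.05, 0.0064, -0.0382, 0.0223, 1, 0.3333, -0.1767, -0.05, 0.0095, -0.0573, 0.035, 1, 0.4167, -0.22, -0.05, 0.0127, -0.0764, 0.0477, 1, 0.5, -0.265, -0.05, 0.0159, -0.0955, 0.0605, 1, 0.5833, -0.3083, -0.05, 0.0191, -0.1146, 0.07, 1, 0.6667, -0.3533, -0.05, 0.0207, -0.1337, 0.0828, 1, 0.7583, -0.3967, -0.0333, 0.0239, -0.1496, 0.0923, 1, 0.8417, -0.4408, -0.019, 0.0262, -0.1652, 0.1006, 1], grip_n=40)

```text
time: 1.35
eef_pos: [0.6271, -0.176, 0.2419]
tcp_rot: [0.965, 0.04, -0.259, 0.012]
contact_force: [0.2, -0.8, -0.3]
opening: 1.0
finger_force: 0.0
```

Request:
inch_along(motion=[0, 0, 0, 0, 0, 0, 0.5, 0, 0, 0, 0, 0, 0, 0.5])

```text
time: 1.6
eef_pos: [0.6258, -0.1778, 0.242]
tcp_rot: [0.965, 0.04, -0.259, 0.012]
contact_force: [-0.2, -0.1, 0.6]
opening: 0.603
finger_force: 0.0
```

```bash
python3 - <<'E'
from h import *
snap('wrist','w1')
G=np.array([.576,-.1814,.1556]); tcp=G-A[:,2]*.010; rel(tcp,Rslope)
print('rib top pred',proj('w1',[G+A[:,2]*.01]))
E
```

```text
shift [ 0.0006 -0.0015  0.1104] rot [ 0.0019 -0.0001 -0.0019] | | 0.11
rib top pred [[253.24209104 188.76448723]]
```

View pics/w1.png

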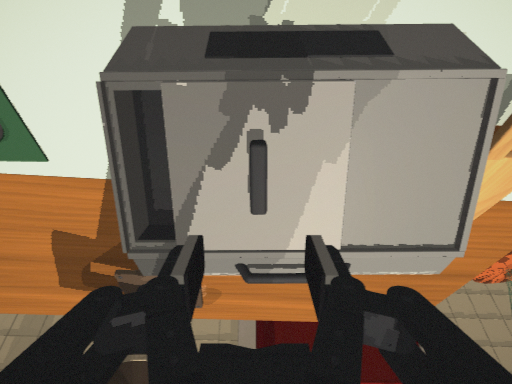

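The wrist view shows the rib at u 250–267, v 140–213, and the kit's front top edge from about (103,78) to (506,73). I'll enlarge it for an accurate fit.

```bash
python3 - <<'E'
import cv2
t=cv2.imread('pics/w1.png')[15:290,92:512]
cv2.imwrite('pics/c2.png',cv2.resize(t,None,fx=1.9,fy=1.9,interpolation=cv2.INTER_CUBIC))
E
```

```text
(no output)
```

View pics/c2.png

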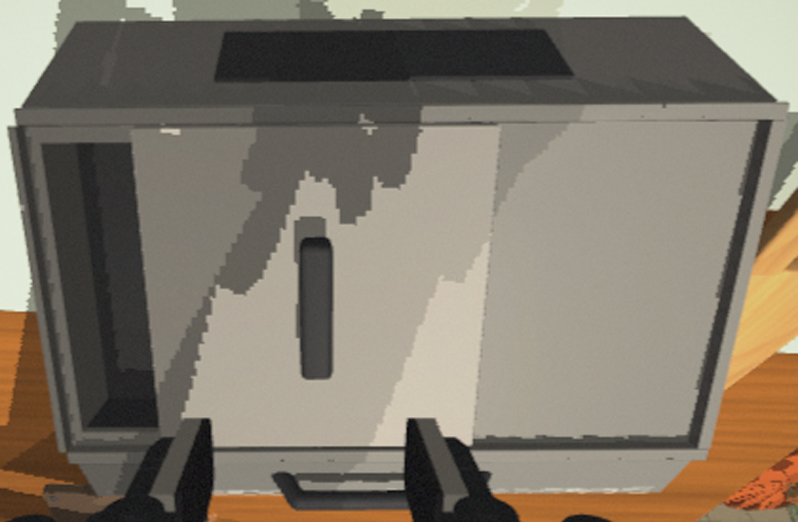

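```bash
python3 - <<'E'
from h import *
from scipy.optimize import least_squares
U=lambda c:np.array(c)/1.9+[92,15]-.25
uw=U([[77,23],[687,17],[22,108],[780,104],[62,450],[705,452]])
Kw=np.array([[-.09,-.16,0],[-.09,.16,0],[-.09,-.16,.09],[-.09,.16,.09],[.057,-.16,.175],[.057,.16,.175]])
crop=np.array([[38,45],[430,10],[62,218],[482,185],[65,285],[490,245]])
ut=(crop-1.5)/4+[265,183]
Kt=np.array([[-.09,-.16,.09],[-.09,.16,.09],[.057,-.16,.175],[.057,.16,.175],[.10,-.16,.175],[.10,.16,.175]])
fw=lambda p:(proj('w1',kitT(p)[1](Kw))-uw)
for n,f in (('w',lambda p:fw(p).ravel()),('w4',lambda p:fw(p)[:4].ravel())):
    s=least_squares(f,KP);print(n,s.x,s.fun.reshape(-1,2).round(1).tolist())
    r,T=kitT(s.x)
    a=least_squares(lambda a:proj('w1',T(mid+SL.apply([a[0],a[1],.030])))-U([317,313]),[0,-.05]).x
    print('rib',a,T(mid+SL.apply([a[0],a[1],.020])))
    # door panel edges (z 6mm) left/right in kit y
    for c in ([146,285],[486,285]):
        print(least_squares(lambda a:proj('w1',T(mid+SL.apply([a[0],a[1],.006])))-U(c),[0,-.05]).x)
E
```

```text
w [ 0.55669831 -0.22285048  3.22839936] [[0.3, -1.9], [-0.6, -0.6], [0.2, -2.2], [-1.4, -2.2], [6.6, 3.0], [-4.8, 0.6]]
rib [-0.00074139 -0.03529662] [ 0.5805663  -0.18534333  0.14944981]
[-0.0071124  -0.11306953]
[-0.00637161  0.04214943]
w4 [ 0.55565223 -0.22346781  3.23082081] [[1.1, -0.4], [-0.7, 0.2], [1.2, -0.4], [-1.5, -1.4]]
rib [-0.00158374 -0.03573412] [ 0.58011694 -0.18540221  0.14902864]
[-0.00812561 -0.11372778]
[-0.00710503  0.04184136]
```

```bash
sed -i 's/^KP=.*/KP=[0.5558,-0.2234,3.230]/' h.py; python3 - <<'E'
from h import *
G=np.array([.580,-.1854,.149]); rel(G-A[:,2]*.010,Rslope)
E
```

```text
shift [0.007  0.0029 0.1143] rot [-0.0008 -0.0001 -0.0065] | | 0.115
```

Converted, 0.114 m / 0.6 = 0.19, 0.09 m / 0.6 = 0.15, -0.0065 rad / 3.1416 = -0.0021.

Request:
inch_along(motion=[0.0117, 0.005, 0.0833, 0, 0, -0.0021, 0.5, 0.0117, 0.005, 0.15, 0, 0, -0.0021, 0.5, 0.0117, 0.005, 0.19, 0, 0, -0.0021, 0.5, 0.0117, 0.005, 0.19, 0, 0, -0.0021, 0.5, 0.0117, 0.005, 0.19, 0, 0, -0.0021, 0, 0.0117, 0.005, 0.19, 0, 0, -0.0021, 0, 0.0117, 0.005, 0.19, 0, 0, -0.0021, 0, 0.0117, 0.005, 0.19, 0, 0, -0.0021, 0, 0.0117, 0.005, 0.19, 0, 0, -0.0021, 0], grip_n=40)

```text
time: 2.78
eef_pos: [0.5766, -0.186, 0.1424]
tcp_rot: [0.965, 0.043, -0.257, 0.012]
contact_force: [0.9, -1.5, 5.2]
opening: 0.155
finger_force: 42.5
```

Converted, 0.1 m / 0.6 = 0.1667, 0.09 m / 0.6 = 0.15.

Request:
inch_along(motion=[0, 0.025, -0.0033, 0, 0, 0, 0, 0, 0.0583, -0.0033, 0, 0, 0, 0, 0, 0.0917, -0.0033, 0, 0, 0, 0, 0, 0.125, -0.0033, 0, 0, 0, 0, 0, 0.15, -0.0033, 0, 0, 0, 0, 0, 0.1667, -0.0033, 0, 0, 0, 0, 0, 0.1667, -0.0033, 0, 0, 0, 0])

```text
time: 3.65
eef_pos: [0.5858, -0.2873, 0.1424]
tcp_rot: [0.965, 0.042, -0.258, 0.013]
contact_force: [0.5, -2.5, 4.3]
opening: 0.152
finger_force: 42.3
```

Slid about 101 mm. I'll feel for the stop in small steps.

Converted, 0.008 m / 0.6 = 0.0133, 0.004 m / 0.6 = 0.0067.

Request:
inch_along(motion=[0, 0.0067, 0, 0, 0, 0, 0, 0, 0.0133, 0, 0, 0, 0, 0, 0, 0.0133, 0, 0, 0, 0, 0])

```text
time: 4.03
eef_pos: [0.5862, -0.2921, 0.1424]
tcp_rot: [0.965, 0.043, -0.259, 0.01]
contact_force: [0.6, 2.5, 5.2]
opening: 0.154
finger_force: 42.4
```

Request:
inch_along(motion=[0, 0.005, 0, 0, 0, 0, 0, 0, 0.01, 0, 0, 0, 0, 0, 0, 0.01, 0, 0, 0, 0, 0])

```text
time: 4.4
eef_pos: [0.5862, -0.2922, 0.1424]
tcp_rot: [0.964, 0.043, -0.261, 0.005]
contact_force: [-3.1, 17.0, 8.8]
opening: 0.151
finger_force: 43.1
```

Converted, -0.15 m / 0.6 = -0.25, -0.009 m / 0.6 = -0.015.

Request:
inch_along(motion=[0, -0.015, 0, 0, 0, 0, 0, 0, -0.015, 0, 0, 0, 0, 0.5, 0, -0.015, 0, 0, 0, 0, 0.5, 0, -0.015, 0, 0, 0, 0, 0.5, 0, -0.015, -0.0833, 0, 0, 0, 0.5, 0, -0.05, -0.1667, 0, 0, 0, 0.5, 0, -0.15, -0.1833, 0, 0, 0, 0.5, 0, -0.25, -0.1833, 0, 0, 0, 0.5, 0, -0.25, -0.1833, 0, 0, 0, 0.5])

```text
time: 5.52
eef_pos: [0.6283, -0.1406, 0.2377]
tcp_rot: [0.965, 0.046, -0.258, 0.011]
contact_force: [0.9, 0.0, 0.5]
opening: 0.5
finger_force: 0.0
```

```bash
python3 - <<'E'
from h import *
c=snap('wrist','w2')
W=TK(mid+SL.apply([0,-.0815,-.04])); print(W,proj('w2',[W]))
cv2.imwrite('pics/w2b.png',cv2.resize(c['pixels'][20:300,60:400,::-1],None,fx=2,fy=2,interpolation=cv2.INTER_CUBIC))
E
```

```text
[ 0.54500613 -0.14253721  0.09785898] [[248.82261214 167.91441683]]
```

View pics/w2b.png

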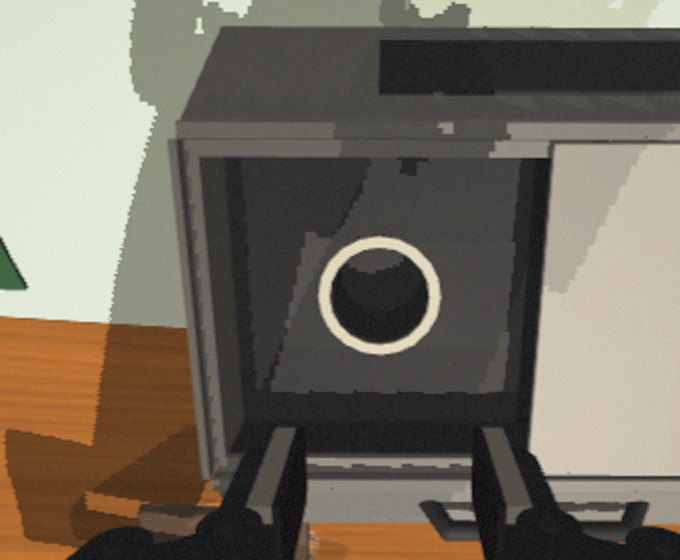

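The ring is centred at about (380,295) in the crop, or (250,167.5) in the full image, within about 1 px of the prediction. I'll refine it with an ellipse fit and work out the move to the bottle.

```bash
python3 - <<'E'
from h import *
from scipy.optimize import least_squares
i=cv2.imread('pics/w2.png'); g=i.min(2)[120:220,200:300]
m=(g>130).astype(np.uint8); n,l,st,ce=cv2.connectedComponentsWithStats(m)
k=l[50-2:,:]; 
cs,_=cv2.findContours(m,cv2.RETR_CCOMP,cv2.CHAIN_APPROX_NONE)
for c in cs:
    if len(c)>60: print(len(c),cv2.fitEllipse(c))
u=np.array(cv2.fitEllipse(max(cs,key=len))[0])+[200,120]
p,r=ray('w2',*u); print('ring',u)
for dep in (-.035,-.04,-.045):
    a=least_squares(lambda a:proj('w2',TK(mid+SL.apply([a[0],a[1],dep])))-u,[0,-.08]).x
    print(dep,a,TK(mid+SL.apply([a[0],a[1],dep])))
# pixel radius consistency: projected 48.6 circle
W=mid+SL.apply([0,-.0815,-.04]); print(proj('w2',TK(W+SL.apply([[0,-.0243,0],[0,.0243,0]]))))
# bottle
s=ctrl.get_state(); print(s['eef_pos'])
rel([.4927,.3263,.20],R.from_matrix(np.array([[1,0,0],[0,-1,0],[0,0,-1.]])))
E
```

```text
166 ((49.27920150756836, 47.336212158203125), (57.616607666015625, 60.05078887939453), 91.86339569091797)
139 ((49.313323974609375, 47.614776611328125), (49.09983444213867, 50.52451705932617), 95.3768539428711)
ring [249.27920151 167.33621216]
-0.035 [-0.00192668 -0.08095546] [ 0.54920648 -0.14271158  0.10122577]
-0.04 [-0.00061281 -0.0810324 ] [ 0.54557606 -0.14295613  0.09755258]
-0.045 [ 0.00070105 -0.08110934] [ 0.54194563 -0.14320068  0.09387938]
[[225.07787237 167.81026619]
 [272.56363443 168.01855116]]
[ 0.62825778 -0.14283179  0.23746389]
shift [-0.0607 -0.4795  0.0788] rot [0.0231 0.523  0.0899] | | 0.49
```

Converted, -0.4795 m / 0.6 = -0.7992, 0.06 m / 0.6 = 0.1, 0.06 rad / 3.1416 = 0.0191.

Request:
inch_along(motion=[-0.0083, -0.0667, -0.0167, 0, 0.0191, 0.0032, 0.6, -0.0167, -0.1417, -0.0167, 0.0016, 0.0382, 0.0064, 0.6, -0.025, -0.225, -0.0083, 0.0025, 0.0573, 0.0095, 0.6, -0.0333, -0.3167, 0.0083, 0.0032, 0.0764, 0.0127, 0.6, -0.05, -0.4083, 0.025, 0.0041, 0.0955, 0.0159, 0.6, -0.06, -0.4917, 0.05, 0.0051, 0.1146, 0.0191, 0.6, -0.07, -0.575, 0.075, 0.0057, 0.1337, 0.0223, 0.6, -0.0833, -0.6583, 0.1, 0.0064, 0.1496, 0.0255, 0.6, -0.0917, -0.7333, 0.1167, 0.007, 0.1592, 0.0271, 0.6, -0.1012, -0.7992, 0.1313, 0.0074, 0.1665, 0.0286, 0.6])

```text
time: 6.82
eef_pos: [0.4944, 0.3252, 0.1997]
tcp_rot: [1.0, -0.002, 0.001, 0.0]
contact_force: [0.2, -0.2, -0.1]
opening: 0.6
finger_force: 0.0
```

Request:
inch_along(motion=[0, 0, 0, 0, 0, 0, 0.6, 0, 0, 0, 0, 0, 0, 0.6])

```text
time: 7.08
eef_pos: [0.4951, 0.3239, 0.2001]
tcp_rot: [1.0, -0.002, 0.0, 0.0]
contact_force: [-0.2, -0.2, 0.1]
opening: 0.6
finger_force: 0.0
```

```bash
python3 - <<'E'
from h import *
c=snap('wrist','w3'); print(proj('w3',[[.4927,.3263,.098]]))
E
```

```text
[[250.84837523 186.65794761]]
```

View pics/w3.png

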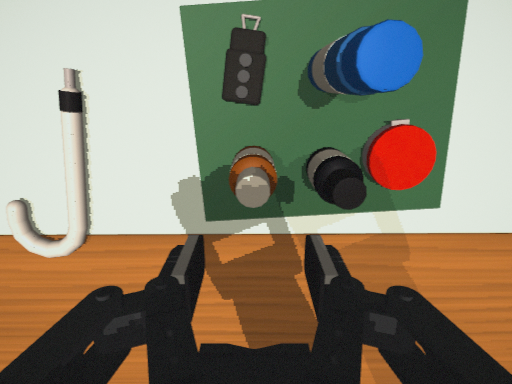

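The cap top is centred at about (252.5,190), close to the predicted (251,187).

```bash
python3 - <<'E'
from h import *
B=atz('w3',252.5,190,.098); print(B)
rel([B[0],B[1],.066],R.from_matrix(np.array([[1,0,0],[0,-1,0],[0,0,-1.]])))
E
```

```text
[0.48972505 0.32493539 0.098     ]
shift [-0.0056 -0.0013  0.1342] rot [ 0.0004 -0.0004 -0.0049] | | 0.134
```

Converted, 0.134 m / 0.6 = 0.2233, 0.12 m / 0.6 = 0.2.

Request:
inch_along(motion=[-0.0083, -0.0017, 0.0667, 0, 0, 0, 0.6, -0.0093, -0.0022, 0.1417, 0, 0, 0, 0.6, -0.0093, -0.0022, 0.2, 0, 0, 0, 0.6, -0.0093, -0.0022, 0.2233, 0, 0, 0, 0.6, -0.0093, -0.0022, 0.2233, 0, 0, 0, 0.6, -0.0093, -0.0022, 0.2233, 0, 0, 0, 0, -0.0093, -0.0022, 0.2233, 0, 0, 0, 0, -0.0093, -0.0022, 0.2233, 0, 0, 0, 0, -0.0093, -0.0022, 0.2233, 0, 0, 0, 0], grip_n=50)

```text
time: 8.25
eef_pos: [0.4901, 0.3268, 0.0683]
tcp_rot: [1.0, -0.001, 0.002, -0.001]
contact_force: [0.2, -1.4, 6.5]
opening: 0.333
finger_force: 49.8
```

Converted, -0.2 m / 0.6 = -0.3333, -0.16 m / 0.6 = -0.2667.

Request:
inch_along(motion=[0, 0, -0.0333, 0, 0, 0, 0, 0, 0, -0.1, 0, 0, 0, 0, 0, 0, -0.1833, 0, 0, 0, 0, 0, 0, -0.2667, 0, 0, 0, 0, 0, 0, -0.3333, 0, 0, 0, 0, 0, 0, -0.3333, 0, 0, 0, 0])

```text
time: 9.0
eef_pos: [0.49, 0.3273, 0.2718]
tcp_rot: [1.0, -0.001, 0.004, -0.002]
contact_force: [-0.2, 0.6, -2.3]
opening: 0.334
finger_force: 49.4
```

```bash
python3 - <<'E'
from h import *
c=snap('wrist','w4')
W=TK(mid+SL.apply([-.0006,-.081,-.04])); zs=A[:,2]
print(W)
rel(W+zs*(.0643+.070+.005),Rslope)
E
```

```text
[ 0.54556786 -0.14298938  0.09755898]
shift [0.1273 0.4633 0.0497] rot [-0.0257 -0.5267 -0.0886] | | 0.483
```

View pics/w4.png

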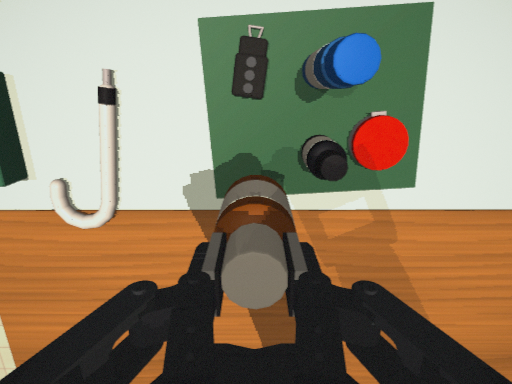

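The bottle is held by its cap, centred and square between the fingers, and the others stand undisturbed. Next I move it over the well.

Converted, 0.4633 m / 0.6 = 0.7722, 0.14 m / 0.6 = 0.2333, -0.05 rad / 3.1416 = -0.0159.

Request:
inch_along(motion=[0.025, 0.0667, 0, 0, -0.0127, -0.0032, 0, 0.05, 0.15, 0, 0, -0.0318, -0.0064, 0, 0.075, 0.2333, 0, -0.0032, -0.0509, -0.0095, 0, 0.1, 0.3167, 0, -0.0032, -0.07, -0.0127, 0, 0.125, 0.4083, 0, -0.0048, -0.0891, -0.0159, 0, 0.15, 0.5, 0, -0.0057, -0.1082, -0.0191, 0, 0.1667, 0.5833, 0, -0.0064, -0.1273, -0.0223, 0, 0.1833, 0.6667, 0.0167, -0.0073, -0.1464, -0.0255, 0, 0.2, 0.7333, 0.05, -0.008, -0.1592, -0.0271, 0, 0.2122, 0.7722, 0.0828, -0.0082, -0.1677, -0.0282, 0])

```text
time: 10.3
eef_pos: [0.6134, -0.1391, 0.2127]
tcp_rot: [0.964, 0.042, -0.263, 0.011]
contact_force: [0.0, 0.7, -1.0]
opening: 0.336
finger_force: 49.5
```

Request:
inch_along(motion=[0, 0, 0, 0, 0, 0, 0, 0, 0, 0, 0, 0, 0, 0])

```text
time: 10.55
eef_pos: [0.6138, -0.1364, 0.2155]
tcp_rot: [0.964, 0.043, -0.261, 0.012]
contact_force: [0.1, 0.9, -1.4]
opening: 0.336
finger_force: 49.5
```

```bash
python3 - <<'E'
from h import *
c=snap('wrist','w5')
W=TK(mid+SL.apply([-.0006,-.081,-.04])); zs=A[:,2]
rel(W+zs*(.0643-.05),Rslope)
E
```

```text
shift [0.0002 0.0005 0.1233] rot [ 0.0012  0.0034 -0.    ] | | 0.123
```

View pics/w5.png

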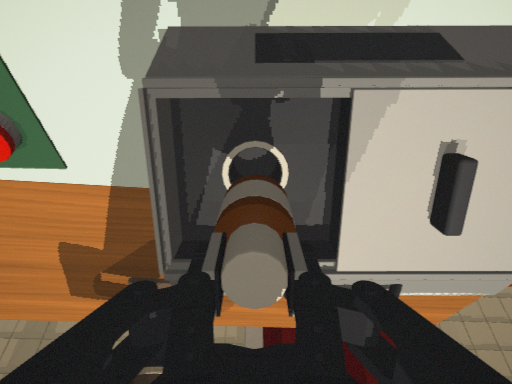

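Bottle and ring line up at u ≈ 255. I'll descend in stages and watch the force.

Converted, 0.085 m / 0.6 = 0.1417, 0.08 m / 0.6 = 0.1333, 0.003 rad / 3.1416 = 0.001.

Request:
inch_along(motion=[0, 0, 0.05, 0, 0.001, 0, 0, 0, 0, 0.1, 0, 0.001, 0, 0, 0, 0, 0.1167, 0, 0.001, 0, 0, 0, 0, 0.1333, 0, 0.001, 0, 0, 0, 0, 0.1417, 0, 0.001, 0, 0, 0, 0, 0.1417, 0, 0.001, 0, 0])

```text
time: 11.35
eef_pos: [0.5723, -0.1409, 0.1431]
tcp_rot: [0.965, 0.042, -0.258, 0.012]
contact_force: [0.1, 2.1, -2.7]
opening: 0.336
finger_force: 49.4
```

Converted, 0.018 m / 0.6 = 0.03, 0.012 m / 0.6 = 0.02.

Request:
inch_along(motion=[0, 0, 0.01, 0, 0, 0, 0, 0, 0, 0.02, 0, 0, 0, 0, 0, 0, 0.03, 0, 0, 0, 0, 0, 0, 0.03, 0, 0, 0, 0])

```text
time: 11.85
eef_pos: [0.5624, -0.1418, 0.1263]
tcp_rot: [0.965, 0.042, -0.259, 0.012]
contact_force: [2.1, 2.1, -4.0]
opening: 0.34
finger_force: 49.4
```

Request:
inch_along(motion=[0, 0, 0.01, 0, 0, 0, 0, 0, 0, 0.02, 0, 0, 0, 0, 0, 0, 0.0267, 0, 0, 0, 0, 0, 0, 0.0267, 0, 0, 0, 0])

```text
time: 12.35
eef_pos: [0.5546, -0.1426, 0.1128]
tcp_rot: [0.965, 0.042, -0.259, 0.012]
contact_force: [4.1, 2.0, -2.5]
opening: 0.333
finger_force: 49.6
```

```bash
python3 - <<'E'
from h import *
W=TK(mid+SL.apply([-.0006,-.081,-.04])); rel(W+A[:,2]*.0063,Rslope)
E
```

```text
shift [-0.0002 -0.0005  0.0114] rot [ 0.0008  0.0004 -0.0009] | | 0.011
```

Converted, 0.011 m / 0.6 = 0.0183, 0.008 m / 0.6 = 0.0133.

Request:
inch_along(motion=[0, 0, 0.0067, 0, 0, 0, 0, 0, 0, 0.0133, 0, 0, 0, 0, 0, 0, 0.0183, 0, 0, 0, 0, 0, 0, 0.0183, 0, 0, 0, 0])

```text
time: 12.85
eef_pos: [0.5497, -0.1432, 0.104]
tcp_rot: [0.965, 0.042, -0.258, 0.012]
contact_force: [3.5, 3.1, -1.7]
opening: 0.334
finger_force: 49.8
```

Request:
inch_along(motion=[0, 0, 0.0033, 0, 0, 0, 0, 0, 0, 0.0067, 0, 0, 0, 0, 0, 0, 0.0067, 0, 0, 0, 0])

```text
time: 13.22
eef_pos: [0.5499, -0.1433, 0.1038]
tcp_rot: [0.966, 0.042, -0.256, 0.012]
contact_force: [6.8, 5.2, 7.2]
opening: 0.339
finger_force: 50.6
```

Converted, 0.003 m / 0.6 = 0.005.

Request:
inch_along(motion=[0, 0, 0.005, 0, 0, 0, 0, 0, 0, 0.005, 0, 0, 0, 0])

```text
time: 13.48
eef_pos: [0.55, -0.1435, 0.1037]
tcp_rot: [0.966, 0.042, -0.255, 0.013]
contact_force: [9.0, 6.4, 13.6]
opening: 0.333
finger_force: 51.3
```

Request:
inch_along(motion=[0, 0, -0.01, 0, 0, 0, 0, 0, 0, -0.01, 0, 0, 0, 0.65, 0, 0, -0.01, 0, 0, 0, 0.65, 0, 0, -0.01, 0, 0, 0, 0.65, 0, 0, -0.0667, 0, 0, 0, 0.65, 0, 0, -0.15, 0, 0, 0, 0.65, 0, 0, -0.2, 0, 0, 0, 0.65, 0, 0, -0.2, 0, 0, 0, 0.65])

```text
time: 14.48
eef_pos: [0.6072, -0.1388, 0.2043]
tcp_rot: [0.966, 0.042, -0.257, 0.013]
contact_force: [-0.5, -0.4, -0.2]
opening: 0.646
finger_force: 0.0
```

```bash
python3 - <<'E'
from h import *
c=snap('wrist','w6')
W=TK(mid+SL.apply([-.0006,-.081,-.04]));zs=A[:,2]
print('cap top pred',proj('w6',[W+zs*.036]),'if 10 high',proj('w6',[W+zs*.046]))
cv2.imwrite('pics/w6b.png',cv2.resize(c['pixels'][60:300,130:400,::-1],None,fx=2.2,fy=2.2,interpolation=cv2.INTER_CUBIC))
E
```

```text
cap top pred [[252.12967731 190.43489937]] if 10 high [[252.08331683 194.68890463]]
```

View pics/w6b.png

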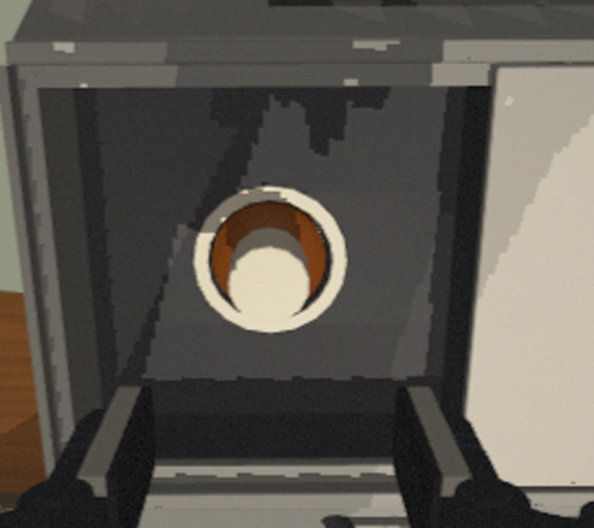

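The bottle is in the well, with its cap top at about (252,189.5) against (252.1,190.4) predicted for home. Now the door.

```bash
python3 - <<'E'
from h import *
rel(np.array([.5862,-.2922,.1424])+A[:,2]*.001,Rslope)
E
```

```text
shift [0.0013 0.1513 0.0673] rot [ 0.002  -0.0001 -0.0014] | | 0.166
```

Converted, 0.151 m / 0.6 = 0.2517, 0.14 m / 0.6 = 0.2333.

Request:
inch_along(motion=[0, 0.0833, 0, 0, 0, 0, 0.5, 0, 0.1667, 0, 0, 0, 0, 0.5, 0.0017, 0.2333, 0, 0, 0, 0, 0.5, 0.0017, 0.2517, 0.0167, 0, 0, 0, 0.5, 0.0017, 0.2517, 0.075, 0, 0, 0, 0.5, 0.0017, 0.2517, 0.1117, 0, 0, 0, 0.5, 0.0017, 0.2517, 0.1117, 0, 0, 0, 0, 0.0017, 0.2517, 0.1117, 0, 0, 0, 0, 0.0017, 0.2517, 0.1117, 0, 0, 0, 0, 0.0017, 0.2517, 0.1117, 0, 0, 0, 0], grip_n=40)

```text
time: 15.78
eef_pos: [0.5858, -0.2908, 0.1427]
tcp_rot: [0.965, 0.043, -0.26, 0.011]
contact_force: [-4.4, 0.6, -4.4]
opening: 0.149
finger_force: 44.2
```

Request:
inch_along(motion=[0, -0.025, -0.0017, 0, 0, 0, 0, 0, -0.0583, -0.0017, 0, 0, 0, 0, 0, -0.0917, -0.0017, 0, 0, 0, 0, 0, -0.125, -0.0017, 0, 0, 0, 0, 0, -0.1583, -0.0017, 0, 0, 0, 0, 0, -0.1917, -0.0017, 0, 0, 0, 0, 0, -0.2167, -0.0017, 0, 0, 0, 0, 0, -0.2367, -0.0017, 0, 0, 0, 0, 0, -0.2467, -0.0017, 0, 0, 0, 0, 0, -0.2467, -0.0017, 0, 0, 0, 0])

```text
time: 17.02
eef_pos: [0.5723, -0.1434, 0.1427]
tcp_rot: [0.964, 0.043, -0.261, 0.012]
contact_force: [-5.2, 0.2, -5.6]
opening: 0.153
finger_force: 43.8
```

Converted, -0.01 m / 0.6 = -0.0167, -0.008 m / 0.6 = -0.0133.

Request:
inch_along(motion=[0, -0.0067, 0, 0, 0, 0, 0, 0, -0.0133, 0, 0, 0, 0, 0, 0, -0.0167, 0, 0, 0, 0, 0, 0, -0.0167, 0, 0, 0, 0, 0])

```text
time: 17.52
eef_pos: [0.5721, -0.1406, 0.1427]
tcp_rot: [0.965, 0.042, -0.259, 0.019]
contact_force: [-4.9, -18.1, -9.6]
opening: 0.153
finger_force: 43.6
```

The door is against its shut stop (about 152 mm travelled, 18 N reaction). Now I release and retreat.

Converted, -0.12 m / 0.6 = -0.2, -0.08 m / 0.6 = -0.1333.

Request:
inch_along(motion=[0, 0.0117, 0, 0, 0, 0, 0, 0, 0.0117, 0, 0, 0, 0, 0.5, 0, 0.0117, 0, 0, 0, 0, 0.5, 0, 0.0117, 0, 0, 0, 0, 0.5, 0, 0.0117, -0.05, 0, 0, 0, 0.5, 0, 0.0117, -0.1333, 0, 0, 0, 0.5, 0, 0.0117, -0.2, 0, 0, 0, 0.5, 0, 0.0117, -0.2, 0, 0, 0, 0.5])

```text
time: 18.52
eef_pos: [0.6362, -0.1357, 0.2528]
tcp_rot: [0.966, 0.042, -0.254, 0.014]
contact_force: [-0.6, 0.2, -0.2]
opening: 0.502
finger_force: 0.0
```

```bash
python3 - <<'E'
from h import *
c=snap('wrist','w7')
r=[TK(mid+SL.apply([x,-.0816,.03])) for x in (-.03,.03)]; print('shut rib ends pred',proj('w7',r))
cv2.imwrite('pics/w7b.png',c['pixels'][:,:,::-1])
E
```

```text
shut rib ends pred [[251.8482958  149.78676513]
 [252.21718833 216.354735  ]]
```

View pics/w7b.png

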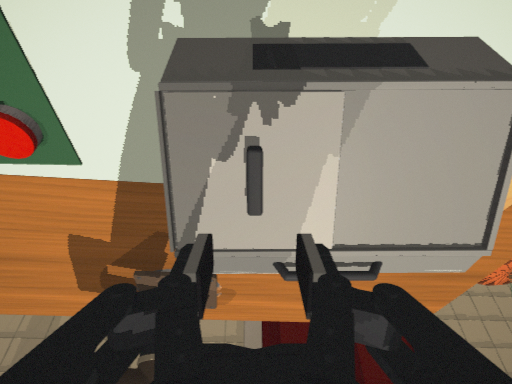

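The rib is at u ≈ 255 and predicted shut is 252, which could leave it about 2 mm open. I'll nudge it shut with closed fingers from the open side.

Converted, 0.108 m / 0.6 = 0.18, 0.07 m / 0.6 = 0.1167.

Request:
inch_along(motion=[0, 0.075, 0, 0, 0, 0, 0, 0, 0.075, 0.0333, 0, 0, 0, 0, 0, 0.075, 0.1167, 0, 0, 0, 0, 0, 0.075, 0.18, 0, 0, 0, 0, 0, 0.075, 0.18, 0, 0, 0, 0, 0, 0.0583, 0.18, 0, 0, 0, 0, 0, 0.0467, 0.18, 0, 0, 0, 0, 0, 0.0367, 0.18, 0, 0, 0, 0, 0, 0.03, 0.18, 0, 0, 0, 0, 0, 0.03, 0.18, 0, 0, 0, 0])

```text
time: 19.82
eef_pos: [0.5814, -0.1581, 0.1548]
tcp_rot: [0.965, 0.043, -0.259, 0.012]
contact_force: [1.1, -0.0, -0.1]
opening: -0.0
finger_force: 0.0
```

Converted, -0.006 m / 0.6 = -0.01, -0.003 m / 0.6 = -0.005.

Request:
inch_along(motion=[0, -0.005, 0, 0, 0, 0, 0, 0, -0.01, 0, 0, 0, 0, 0, 0, -0.01, 0, 0, 0, 0, 0])

```text
time: 20.2
eef_pos: [0.5808, -0.1535, 0.1546]
tcp_rot: [0.965, 0.042, -0.259, 0.013]
contact_force: [0.3, -2.8, -1.3]
opening: 0.001
finger_force: 2.0
```

Request:
inch_along(motion=[0, -0.005, 0, 0, 0, 0, 0, 0, -0.01, 0, 0, 0, 0, 0, 0, -0.01, 0, 0, 0, 0, 0])

```text
time: 20.58
eef_pos: [0.5808, -0.1531, 0.1546]
tcp_rot: [0.965, 0.042, -0.257, 0.019]
contact_force: [0.6, -17.2, -2.9]
opening: -0.003
finger_force: 8.5
```

It moved only 0.4 mm while the force rose to 17 N, so the door is hard shut. I'll back away and hand in.

Converted, -0.12 m / 0.6 = -0.2, -0.1 m / 0.6 = -0.1667.

Request:
inch_along(motion=[0, 0.025, 0, 0, 0, 0, 0, 0, 0.05, 0, 0, 0, 0, 0, 0, 0.05, -0.0833, 0, 0, 0, 0, 0, 0.05, -0.1667, 0, 0, 0, 0, 0, 0.05, -0.2, 0, 0, 0, 0, 0, 0.05, -0.2, 0, 0, 0, 0, 0, 0.05, -0.2, 0, 0, 0, 0])

```text
time: 21.45
eef_pos: [0.6418, -0.1707, 0.2568]
tcp_rot: [0.965, 0.042, -0.26, 0.011]
contact_force: [-0.3, 0.2, 0.2]
opening: -0.003
finger_force: 0.0
```

```bash
python3 -c "
from plant import ctrl
print(ctrl.sign_off())"
```

```text
the job is handed in; nothing more can be done
None
```

The job is handed in at 21.5 s: the brown bottle is in its well (home in the camera view before the door closed), the door is hard against its shut stop, the arm is clear, and I saw nothing else disturbed; sign-off returned no verdict.

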